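# Seat a pipe in the welding V-blocks, butt it to the stop and clamp it

### The arm

A 6-joint arm with a two-finger parallel gripper is mounted at the origin on the work surface. World frame = base frame: x ahead of the robot, y to its left, z up, the work surface at z = 0. Lengths are in m, angles in degrees, forces in N, time in s.
With the tool pointing down it reaches from about 0.275 to 0.825 m from the base axis. Payload 4.9 kg.
Tool frame: the origin (TCP) lies midway between the tips of the shut fingers; the grasp point (between the pads) lies 19 mm behind it; z points along the fingers, y is the line along which they close (so a half turn about z gives the same grasp; the last joint's range is limited). The gripper opens to 85 mm and grips with 20 to 120 N. Pads are 22 mm wide; open, the fingers measure 114 mm over their backs; the gripper's body (76 mm by 85 mm) begins 54 mm behind the grasp point. The pads swing forward as they close: fully open they stand 13 mm farther back than shut.
Start: joints at [66.452, 18.69, -11.035, 60.275, 0, 82.311], TCP at [0.15, 0.529, 0.205] pointing down, gripper open.
Joint ranges: [-152.03, 152.03], [-55.5, 102.48], [-74.3, 77.21], [-110.64, 120.58], [-84.22, 78.4], [-180, 180]. Speed limits (degrees/s): [147.25, 147.25, 180, 180, 180, 180].

### API

Orientations are given as a 3x3 rotation matrix whose columns are the frame's x, y, z axes.
In Python, from workcell import get_obs, camera, camera_params, sign_off gives the robot as it stands.
- The arm moves only by the tool arm_command, never from a script. Its argument "plan" is a list of rows, each an object with "grip": the finger opening in mm, from 0 to 85.4; "translation": the shift along the tool's x, y, z in mm, a list of three; "dr": the turn, a rotation vector about the tool's x, y, z in degrees, a list of three. A call has 1 to 20 rows; each row is the pose to reach, as a shift and turn from the pose commanded when the call began, along the tool's axes at that moment; what a row does not reach only later rows make up. A row lasts 1/8 s, in which the tool goes at most 62.5 mm and 10.7 degrees, less where a joint would pass 70% of its speed; a pose out of reach is approached as far as the arm can. A call with a gripper value outside its range is refused whole. The fingers move at their own pace and stop on an object; "squeeze" is the grip in N (left out, the last holds). Time passes only in rows, so rows that repeat a pose let the fingers close. It gives the time, the measured TCP pose, the force, the opening and the grip force at its end, in the units of the state.
- get_obs(): the state, without advancing time (a new reading comes with each control period).
- camera(name): name is "scene" or "side" or "wrist"; returns the picture (420x560x3 uint8, red, green, blue); there is no depth.
- camera_params(name): a dict with "fx", "fy", "cx", "cy" (pixels), "R" (3x3) and "t" (3): a world point X has camera coordinates R X + t. Camera axes: x right, y down, z forward; pixel columns grow to the right and rows downward; lengths in m; the calibration is good to about 2 mm. The wrist camera is an equidistant fisheye: a pixel r from the principal point sees the ray r / f radians off the axis. A picture is of the moment at which its call begins: read the wrist's pose just before it. camera_params takes no time and is no camera call; for the wrist camera it gives the pose at the moment of the call.
- sign_off(): hands the job in; it is judged then, once.
The state is a dict: "t": time; "joint_positions": joint angles; "qvel": joint speeds; "joint_torque": joint torques, N m; "position": TCP position; "eef_rot": TCP orientation; "force": force on the tool from outside, world axes, zero at the start; "wrist_torque": the same for the moment, N m; "opening": finger opening in m; "gripper_force": force on a finger pad.
Only numpy, scipy, OpenCV 4.12 (cv2) and the standard library are available. Lean on these libraries where they do the work, as an engineer would, in place of code of your own. Each camera call takes 0.05 s, during which the arm holds its last target. There are 200 camera calls.

### The job

Lay the long pipe section in the two V-blocks of the welding fixture, a finger's width short of the end stop, lowering it gently until you feel it seat before going on; still holding it, slide it along the Vs until it butts lightly against the stop, then let go so it centres itself. Then swing the hold-down clamp over and press it firmly down on the pipe so that it stays tight. Leave the other things on the table where they are, and force nothing.

Things in the scene. Friction and masses are not known exactly. Their poses are not given: they have to be found in the camera images.
- pipe: The long steel pipe section, 42 mm outside diameter, 220 mm long, 0.35 to 0.6 kg. Origin at its middle, on its axis; its x runs along the pipe (either end is alike). It starts lying level in one of two low wooden rests, its axis 31.4 mm above the table.
- fixture: Grey welding fixture fixed to the table: base plate 150 (x) x 270 (y) x 12 mm, origin under its middle at table height. It carries two steel V-blocks with their Vs along the fixture's y and their middle plane at x = 0, a stop and a clamp. Between the V-blocks 125 mm is free for a gripper; the beam there lies 40 mm below the axis of a seated pipe.
- v_left (a point): Point on the base plate's top (12 mm above the table) under the middle of the V-block at the fixture's y = +75 mm, next to the stop. Each V-block is a 90-degree V open upward, 25 mm long (along y), about 72 mm wide. Both stand on one height screw whose setting differs every time and is not reported: the axis of a seated pipe comes 70 to 82 mm above the table. They do not yield in use.
- v_right (a point): The same point under the other V-block, at the fixture's y = -75 mm.
- stop: The steel end stop of the fixture: upright plate 60 mm wide, 12 mm thick, its top 102 mm above the table. This origin coincides with the fixture's origin.
- stop_face (a point): Middle of the stop's flat face, which looks along the fixture's -y, at y = +110 mm, 76 mm above the table. A pipe that butts against it has its middle at the fixture's y = 0.
- clamp (a joint): Angle of the hold-down clamp (rad): 0 is the arm level, pointing along the fixture's +x over the left V-block; it grows as the arm swings up and back towards the fixture's -x; it starts open at 1.45 to 1.8, and is within 0.15 of level when down on the pipe. The hinge is stiff (0.35 N m, about 4 N near the tip): the arm stays where left, and tight once pressed on with 8 to 15 N near its tip.
- clamp_tip (a point): Free end of the clamp arm, mid width and mid thickness. The arm is a flat steel bar, 100 mm from hinge to tip, 22 mm wide, 10 mm thick; a pad under it (6 mm) meets the pipe's top 54 mm from the hinge. It can be pushed over with closed fingers from behind. Open, it stands up to 210 mm above the table.
- clamp_hinge (a point): The clamp's hinge axis, at the fixture's x = -54, y = +75 mm, 108 mm above the table, at the arm's mid thickness; it runs along the fixture's y. Two cheeks 10 mm thick stand beside it, 25 mm apart, up to 118 mm above the table.
- offcut: A short pipe offcut of the same diameter, only 120 mm long, lying in the other rest; leave it.
- hammer: Hammer lying behind the fixture; leave it.
- brush: Brush lying behind the fixture; leave it.
- wrench: Wrench lying flat; leave it.
- spray: Spray can, 64 mm diameter, 170 mm tall, standing; leave it.
- angle_bar: Flat piece of steel bar 100 x 40 x 12 mm lying between robot and fixture; leave it.
- magnet_square: L-shaped magnet square, 90 mm, lying flat; leave it.
Not all that is in view belongs to the job. What is shaped like the pipe but green or pink is not meant.

How it is judged:
By the outcome, as a careful person would: the job done as asked, in the order asked, and still so for the second after the job is handed in, with the robot touching nothing.
It also fails if it takes over 72 s, if anything falls off the work surface, if the arm or the gripper's body presses on something with over 40 N, if the wrist force passes 120 N, or if a joint passes its speed limit or range.

## Working session

There is one attempt and no reset: what is moved stays moved. The work goes in short steps, Python scripts to look and compute and a tool call to move; the robot and the scene stay as the last step left them, time stands still between calls to the robot, and variables do not carry over. Pictures are saved under pics/ and viewed, at most 10 in all, crops included, and the job is handed in when it is done.

Besides the shell and the picture viewer there is one more tool, called after ">>>" by a JSON object that holds its "name" and its "arguments". arm_command: Moves the arm, as the interface text tells. Its arguments: {"type":"object","properties":{"plan":{"type":"array","items":{"type":"object","properties":{"grip":{"type":"number"},"translation":{"type":"array","items":{"type":"number"}},"dr":{"type":"array","items":{"type":"number"}}}}},"squeeze":{"type":"number"}},"required":["plan"]}

```bash
ls; mkdir -p pics; python3 - <<'E'
from workcell import *
import cv2
for n in ("scene","side"):
    cv2.imwrite(f"pics/{n}0.png",camera(n)[:,:,::-1]); p=camera_params(n); print(n,p)
o=get_obs(); print(o)
E
```

```text
pics
scene {'fx': 497.53296195986803, 'fy': 497.53296195986803, 'cx': 277.9075039406996, 'cy': 211.64983060894974, 'R': array([[-0.2485484 ,  0.96843973,  0.01865968],
       [ 0.61881514,  0.17357926, -0.76611883],
       [-0.74517885, -0.17887072, -0.64242801]]), 't': array([ 0.0794123 , -0.2420815 ,  2.14630031])}
side {'fx': 451.8368444826454, 'fy': 451.8368444826454, 'cx': 274.0264024440664, 'cy': 209.3468508757614, 'R': array([[ 0.96946968, -0.24410464, -0.02326958],
       [-0.16895021, -0.5961718 , -0.78487898],
       [ 0.17771993,  0.76484777, -0.61921201]]), 't': array([-0.49593099,  0.21753504,  1.20351515])}
{'t': 0.1, 'joint_positions': array([ 6.64510819e+01,  1.87267968e+01, -1.10841597e+01,  6.02776847e+01,
       -9.17025349e-04,  8.23107741e+01]), 'qvel': array([-0.02797924, -0.02345951,  0.13760881, -0.00039176,  0.07095944,
        0.02843028]), 'joint_torque': array([-5.35601648e-04, -4.44239795e+01,  2.63037872e+01,  7.89817394e-03,
       -2.36025362e-04, -5.86194815e-06]), 'position': array([0.15007391, 0.52854445, 0.20420501]), 'eef_rot': array([[-9.61933749e-01,  2.73282086e-01, -6.03435124e-04],
       [ 2.73282686e-01,  9.61932713e-01, -1.42463153e-03],
       [ 1.91137708e-04, -1.53530952e-03, -9.99998803e-01]]), 'force': array([-0.56056277,  0.85621328, -1.21567731]), 'wrist_torque': array([ 0.01828755, -0.02030587,  0.05268272]), 'gripper_force': 0.0, 'opening': 0.08568510349452757}
```

View pics/scene0.png

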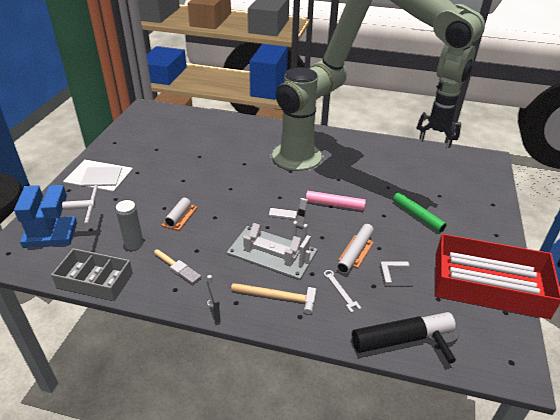

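View pics/side0.png

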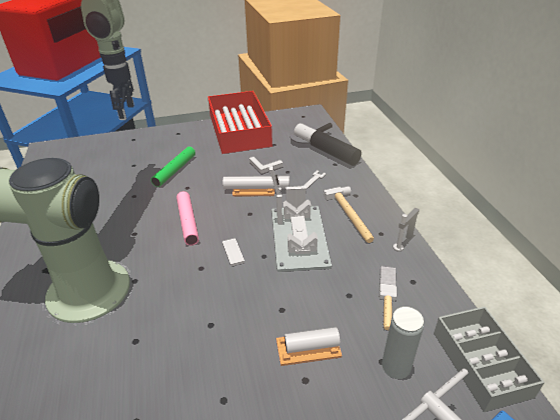

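Scene view: there are four candidates: a grey pipe in an orange rest at (355,248), a grey short one in a rest at (178,212), pink at (335,200) and green at (420,212). The one at (355,248) (side view (255,184)) fits, because it is the long grey one in a rest. The fixture is at about (272,248) in scene and (300,237) in side. I'll confirm with an enlarged crop.

```bash
python3 - <<'E'
import cv2
a=cv2.imread("pics/scene0.png")[185:290,220:400]; b=cv2.imread("pics/side0.png")[160:280,210:350]
cv2.imwrite("pics/c1.png",cv2.resize(a,(720,420),interpolation=cv2.INTER_CUBIC))
cv2.imwrite("pics/c2.png",cv2.resize(b,(700,600),interpolation=cv2.INTER_CUBIC))
E
```

```text
(no output)
```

View pics/c1.png

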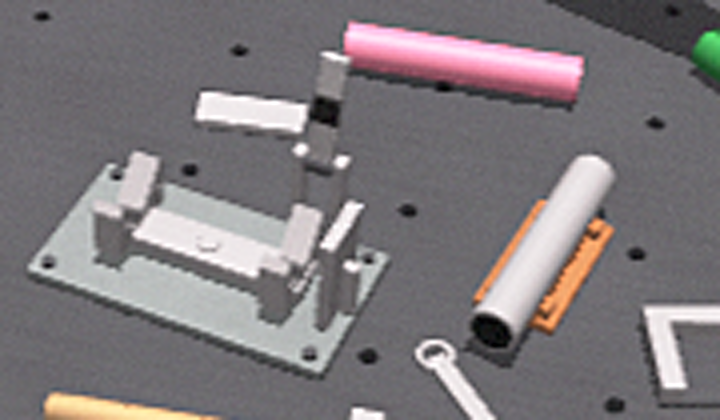

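View pics/c2.png

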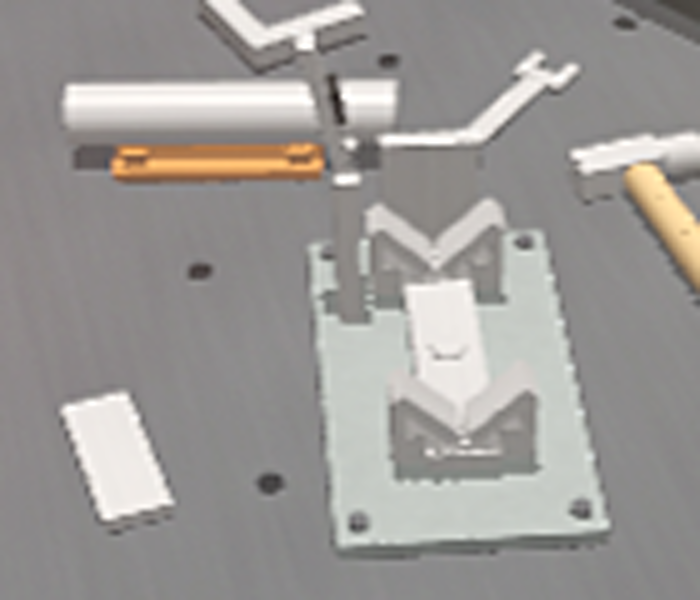

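Crops: the pipe spans c1 (470–615, 155–350) and c2 (63–398, 80–130). It is the long grey pipe in the orange rest, so it's confirmed. The plate corners are clear, the stop is at the +y end, and the open clamp stands up at c1 (325,100).

```bash
cat > h.py <<'E'
import numpy as np, cv2
from scipy.optimize import least_squares
from workcell import *
def proj(n,X):
    p=camera_params(n); c=np.asarray(X)@p["R"].T+p["t"]
    if n=="wrist":
        r=np.hypot(c[:,0],c[:,1]); th=np.arctan2(r,c[:,2]); s=th/np.maximum(r,1e-9)
        return np.c_[p["cx"]+p["fx"]*c[:,0]*s, p["cy"]+p["fy"]*c[:,1]*s]
    return np.c_[p["cx"]+p["fx"]*c[:,0]/c[:,2], p["cy"]+p["fy"]*c[:,1]/c[:,2]]
def R2(a): return np.array([[np.cos(a),-np.sin(a)],[np.sin(a),np.cos(a)]])
def pts(q,P):  # q=x,y,yaw ; P local
    P=np.asarray(P,float); return np.c_[P[:,:2]@R2(q[2]).T+q[:2],P[:,2]]
def pipe_pts(q,z=.0314,L=.22):
    t=np.linspace(0,2*np.pi,73)
    return np.vstack([pts(q,np.c_[np.full(73,s*L/2),.021*np.cos(t),z+.021*np.sin(t)]) for s in(-1,1)])
E
python3 - <<'E'
from h import *
C=np.array([[-75,-135,12],[75,-135,12],[75,135,12],[-75,135,12]])/1e3
sc=np.array([[110,165],[28,268],[325,371],[388,258]])/4+[220,185]
sd=np.array([[338,548],[607,540],[543,230],[310,240]])/5+[210,160]
f=lambda q:np.r_[(proj("scene",pts(q,C))-sc).ravel(),(proj("side",pts(q,C))-sd).ravel()]
r=least_squares(f,[.5,0,0]);print("fix",r.x[:2],np.degrees(r.x[2]),r.fun.round(1))
def bb(n,q):
    u=proj(n,pipe_pts(q)); return np.r_[u.min(0),u.max(0)]
b1=np.array([470,155,615,350])/4+np.tile([220,185],2); b2=np.array([63,80,398,130])/5+np.tile([210,160],2)
g=lambda q:np.r_[bb("scene",q)-b1,bb("side",q)-b2]
for y0 in(0,.4,-.4):
    s=least_squares(g,[.45,.25,y0],diff_step=1e-3);print("pipe",s.x[:2],np.degrees(s.x[2]),s.fun.round(1),s.cost)
E
```

```text
fix [0.60264714 0.05162329] -10.84588908646877 [-0.5 -0.9 -1.  -0.1 -1.4  0.6  0.3 -0.7 -0.5 -0.6  0.3 -2.2 -0.2 -0.3
 -0.2  0.2]
pipe [0.53305717 0.32766393] -15.990686752285734 [-0.4  0.2  1.3  0.6  0.5 -0.2 -0.7  2.2] 3.954863101631037
pipe [0.53373787 0.32638307] 17.675735959178798 [ 7.4 -2.4 -4.7  3.7  2.1 -9.6 -2.3 12.9] 181.9626521986377
pipe [0.53305913 0.32766336] -15.980850416565383 [-0.4  0.2  1.3  0.6  0.5 -0.2 -0.7  2.2] 3.956645753286471
```

>>> {"name": "arm_command", "arguments": {"plan": [{"translation":[-25,-5,0],"grip":85},{"translation":[-80,-17,0],"grip":85},{"translation":[-140,-29,0],"grip":85},{"translation":[-200,-42,0],"grip":85},{"translation":[-260,-54,0],"grip":85},{"translation":[-320,-67,0],"grip":85},{"translation":[-375,-79,0],"grip":85},{"translation":[-410,-86,0],"grip":85},{"translation":[-423,-89,0],"grip":85},{"translation":[-423,-89,0],"grip":85}]}}

```text
invalid input at $.plan[0]: expected keys grip, translation, dr
```

```bash
python3 - <<'E'
from h import *
o=get_obs();print(o["t"],o["position"],o["eef_rot"].round(3),o["joint_positions"].round(1),camera_params("wrist"))
a=camera("wrist");cv2.imwrite("pics/w1.png",a[:,:,::-1])
q=[.53306,.32766,np.radians(-15.99)]
u=proj("wrist",pipe_pts(q));print(u.min(0),u.max(0)); print(proj("wrist",pts(q,[[.11,0,.0314],[-.11,0,.0314]])))
b=cv2.resize(a,(784,588))[:,:,::-1].copy()
cv2.polylines(b,[cv2.convexHull((u*1.4).astype(np.int32))],True,(0,0,255))
cv2.imwrite("pics/w1b.png",b)
E
```

```text
0.1 [0.15007391 0.52854445 0.20420501] [[-0.962  0.273 -0.001]
 [ 0.273  0.962 -0.001]
 [ 0.    -0.002 -1.   ]] [ 66.5  18.7 -11.1  60.3  -0.   82.3] {'fx': 325.19226210127806, 'fy': 325.19226210127806, 'cx': 282.80573707789944, 'cy': 210.21120503667012, 'R': array([[ 0.27302976,  0.9620044 , -0.0015133 ],
       [ 0.92127242, -0.26101593,  0.28831895],
       [ 0.27696911, -0.08011381, -0.95753323]]), 't': array([-0.5486275 , -0.03762946,  0.37827616])}
[211.4077525  379.43384656] [248.17541614 466.46588106]
[[237.44897521 457.85614025]
 [225.04895853 388.94712728]]
```

View pics/w1b.png

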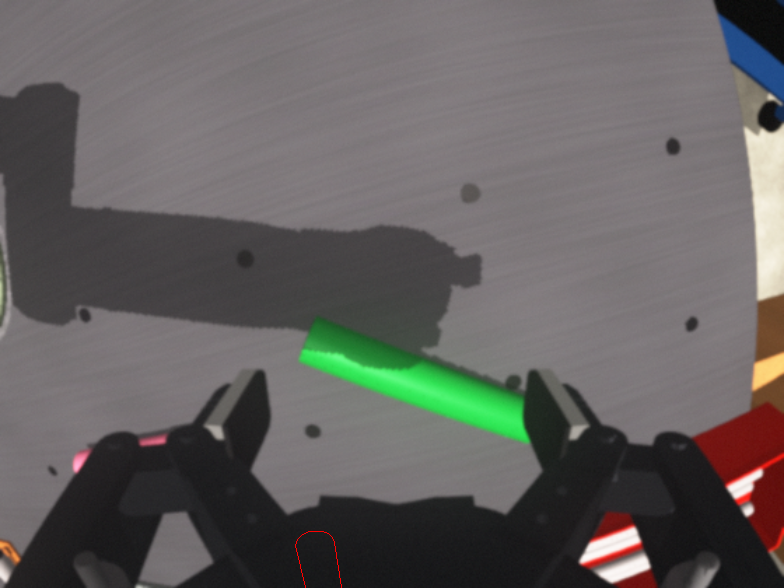

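The move was refused for lack of "dr", so this shows only the green pipe at (415,380) between the open fingers. Repeating with dr.

>>> {"name": "arm_command", "arguments": {"plan": [{"translation":[-25,-5,0],"dr":[0,0,0],"grip":85},{"translation":[-80,-17,0],"dr":[0,0,0],"grip":85},{"translation":[-140,-29,0],"dr":[0,0,0],"grip":85},{"translation":[-200,-42,0],"dr":[0,0,0],"grip":85},{"translation":[-260,-54,0],"dr":[0,0,0],"grip":85},{"translation":[-320,-67,0],"dr":[0,0,0],"grip":85},{"translation":[-375,-79,0],"dr":[0,0,0],"grip":85},{"translation":[-410,-86,0],"dr":[0,0,0],"grip":85},{"translation":[-423,-89,0],"dr":[0,0,0],"grip":85},{"translation":[-423,-89,0],"dr":[0,0,0],"grip":85}]}}

```text
t: 1.4
position: [0.5327, 0.3276, 0.2043]
eef_rot: [[-0.962, 0.274, -0.001], [0.274, 0.962, -0.0], [0.001, -0.0, -1.0]]
force: [-0.9, 0.4, 0.2]
opening: 0.085
gripper_force: 0.0
```

```bash
python3 - <<'E'
from h import *
o=get_obs();print(o["t"],o["position"],o["eef_rot"].round(3),o["joint_positions"].round(1),o["force"])
a=camera("wrist")
q=[.53306,.32766,np.radians(-15.99)]
u=proj("wrist",pipe_pts(q))
b=cv2.resize(a,(784,588))[:,:,::-1].copy()
cv2.polylines(b,[cv2.convexHull((u*1.4).astype(np.int32))],True,(0,0,255))
F=[.60265,.05162,np.radians(-10.85)]
u=proj("wrist",pts(F,np.array([[-75,-135,12],[75,-135,12],[75,135,12],[-75,135,12]])/1e3))
cv2.polylines(b,[(u*1.4).astype(np.int32)],True,(255,0,0))
cv2.imwrite("pics/w2.png",b)
E
```

```text
1.4 [0.53269885 0.32761776 0.20433614] [[-0.962  0.274 -0.001]
 [ 0.274  0.962 -0.   ]
 [ 0.001 -0.    -1.   ]] [24.8 26.9  1.3 64.5  0.  40.7] [-0.86762966  0.40286934  0.17400276]
```

View pics/w2.png

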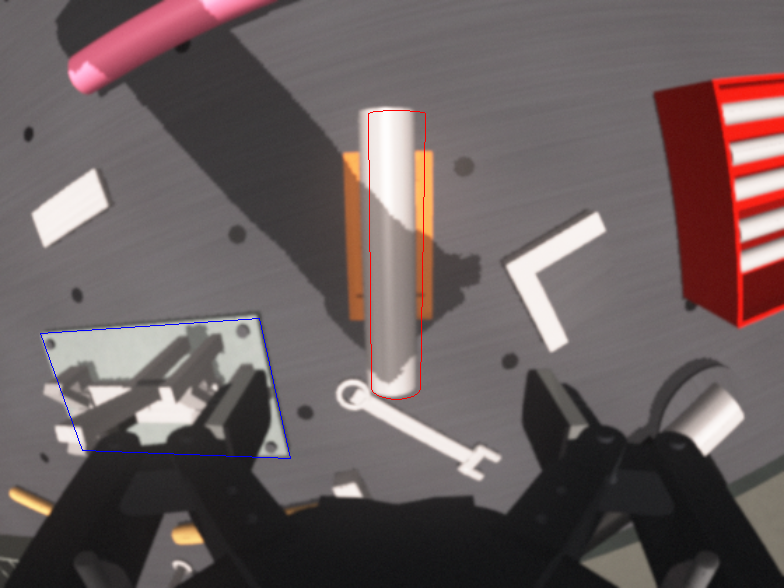

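The pipe shows from (388,108) to (394,398), with the overlay about 8 px right at the far end, so the yaw needs a small correction. The fixture overlay agrees. Refit the pipe.

```bash
python3 - <<'E'
from h import *
o=get_obs()
def ft(q):
    h=proj("wrist",pipe_pts(q))*1.4
    # edges at rows 130, 250, 370 and extents
    H=cv2.convexHull(h.astype(np.float32))[:,0]; out=[h[:,1].min(),h[:,1].max()]
    for y in (130,370):
        xs=[]
        for p,r in zip(H,np.roll(H,-1,0)):
            if (p[1]-y)*(r[1]-y)<0: xs.append(p[0]+(y-p[1])/(r[1]-p[1])*(r[0]-p[0]))
        out.append((min(xs)+max(xs))/2)
    return np.array(out)
q=np.array([.53306,.32766,np.radians(-15.99)]);print(ft(q))
m=np.array([107.5,398,388.0,394.5])
s=least_squares(lambda q:ft(q)-m,q,diff_step=1e-3);print(s.x[:2],np.degrees(s.x[2]),s.fun)
Rt=o["eef_rot"];d=np.r_[s.x[:2],.016]-o["position"];print("tool move",(Rt.T@d*1e3).round(1),"yaw tool x",np.degrees(np.arctan2(Rt[1,0],Rt[0,0])))
E
```

```text
[110.86400897 399.18584633 396.8097229  396.03619385]
[0.53017607 0.32445035] -14.440677829129974 [ 0.67649732 -0.88289438  0.00738525 -0.00650024]
tool move [  0.4  -4.  188.5] yaw tool x 164.16138424246498
```

>>> {"name": "arm_command", "arguments": {"plan": [{"translation":[0,-2,20],"dr":[0,0,-1.4],"grip":85},{"translation":[0,-4,65],"dr":[0,0,-1.4],"grip":85},{"translation":[0,-4,110],"dr":[0,0,-1.4],"grip":85},{"translation":[0,-4,145],"dr":[0,0,-1.4],"grip":85},{"translation":[0,-4,170],"dr":[0,0,-1.4],"grip":85},{"translation":[0,-4,182],"dr":[0,0,-1.4],"grip":85},{"translation":[0,-4,188],"dr":[0,0,-1.4],"grip":85},{"translation":[0,-4,188],"dr":[0,0,-1.4],"grip":85}]}}

```text
t: 2.45
position: [0.5318, 0.3245, 0.0175]
eef_rot: [[-0.968, 0.249, 0.001], [0.249, 0.968, 0.0], [-0.001, 0.001, -1.0]]
force: [-0.5, 0.2, 0.7]
opening: 0.0851
gripper_force: 0.0
```

>>> {"name": "arm_command", "arguments": {"plan": [{"translation":[0,0,0],"dr":[0,0,0],"grip":60},{"translation":[0,0,0],"dr":[0,0,0],"grip":50},{"translation":[0,0,0],"dr":[0,0,0],"grip":44},{"translation":[0,0,0],"dr":[0,0,0],"grip":30},{"translation":[0,0,0],"dr":[0,0,0],"grip":30},{"translation":[0,0,0],"dr":[0,0,0],"grip":30},{"translation":[0,0,0],"dr":[0,0,0],"grip":30}], "squeeze": 40}}

```text
t: 3.32
position: [0.5316, 0.3223, 0.0171]
eef_rot: [[-0.968, 0.251, -0.0], [0.251, 0.968, -0.003], [-0.001, -0.003, -1.0]]
force: [-1.0, -5.3, 4.1]
opening: 0.0303
gripper_force: 11.1
```

```bash
python3 - <<'E'
from h import *
a=camera("wrist"); s=camera("side")[120:240,180:320]
cv2.imwrite("pics/w3.png",np.hstack([cv2.resize(a,(440,330)),cv2.resize(s,(358,330))])[:,:,::-1])
o=get_obs();print(o["force"],o["gripper_force"],o["opening"])
E
```

```text
[-1.19967235 -5.391847    5.13983894] 11.119195371866226 0.03001357132758361
```

View pics/w3.png

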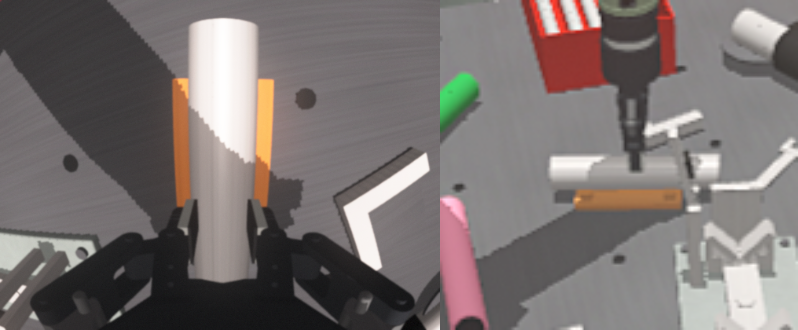

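The fingers straddle the pipe, but the reading is 30 mm with only 11 N. I'll close further and see.

>>> {"name": "arm_command", "arguments": {"plan": [{"translation":[0,0,0],"dr":[0,0,0],"grip":25},{"translation":[0,0,0],"dr":[0,0,0],"grip":20},{"translation":[0,0,0],"dr":[0,0,0],"grip":20}], "squeeze": 40}}

```text
t: 3.8
position: [0.5319, 0.3223, 0.0186]
eef_rot: [[-0.968, 0.251, 0.001], [0.251, 0.968, -0.003], [-0.001, -0.003, -1.0]]
force: [-4.0, -6.7, 13.7]
opening: 0.0246
gripper_force: 30.7
```

The upward force suggests the pads grip the pipe too near their tips and splay. I'll open, go 8 mm lower and 3 mm toward −y, then close again.

>>> {"name": "arm_command", "arguments": {"plan": [{"translation":[0,0,0],"dr":[0,0,0],"grip":50},{"translation":[0,0,0],"dr":[0,0,0],"grip":70},{"translation":[0,0,0],"dr":[0,0,0],"grip":75},{"translation":[0,-3,4],"dr":[0,0,0],"grip":75},{"translation":[0,-3,7],"dr":[0,0,0],"grip":75},{"translation":[0,-3,8],"dr":[0,0,0],"grip":75},{"translation":[0,-3,8],"dr":[0,0,0],"grip":75}]}}

```text
t: 4.68
position: [0.531, 0.3211, 0.0087]
eef_rot: [[-0.968, 0.25, -0.0], [0.25, 0.968, -0.0], [0.0, -0.0, -1.0]]
force: [-1.3, 0.0, 0.8]
opening: 0.075
gripper_force: 0.0
```

>>> {"name": "arm_command", "arguments": {"plan": [{"translation":[0,0,0],"dr":[0,0,0],"grip":55},{"translation":[0,0,0],"dr":[0,0,0],"grip":45},{"translation":[0,0,0],"dr":[0,0,0],"grip":42},{"translation":[0,0,0],"dr":[0,0,0],"grip":38},{"translation":[0,0,0],"dr":[0,0,0],"grip":38},{"translation":[0,0,0],"dr":[0,0,0],"grip":38}], "squeeze": 40}}

```text
t: 5.42
position: [0.5314, 0.322, 0.0093]
eef_rot: [[-0.968, 0.249, 0.001], [0.249, 0.968, 0.002], [-0.0, 0.002, -1.0]]
force: [0.7, 3.5, 2.1]
opening: 0.0386
gripper_force: 15.5
```

>>> {"name": "arm_command", "arguments": {"plan": [{"translation":[0,1,0],"dr":[0,0,0],"grip":30},{"translation":[0,1,0],"dr":[0,0,0],"grip":20},{"translation":[0,1,0],"dr":[0,0,0],"grip":10},{"translation":[0,1,0],"dr":[0,0,0],"grip":10}], "squeeze": 60}}

```text
t: 5.92
position: [0.5314, 0.322, 0.0096]
eef_rot: [[-0.968, 0.25, 0.0], [0.25, 0.968, -0.0], [-0.0, -0.0, -1.0]]
force: [-1.6, 1.5, 5.3]
opening: 0.0355
gripper_force: 57.1
```

>>> {"name": "arm_command", "arguments": {"plan": [{"translation":[0,1,-5],"dr":[0,0,0],"grip":10},{"translation":[0,1,-20],"dr":[0,0,0],"grip":10},{"translation":[0,1,-45],"dr":[0,0,0],"grip":10},{"translation":[0,1,-90],"dr":[0,0,0],"grip":10},{"translation":[0,1,-140],"dr":[0,0,0],"grip":10},{"translation":[0,1,-190],"dr":[0,0,0],"grip":10},{"translation":[0,1,-220],"dr":[0,0,0],"grip":10},{"translation":[0,1,-230],"dr":[0,0,0],"grip":10},{"translation":[0,1,-230],"dr":[0,0,0],"grip":10}]}}

```text
t: 7.05
position: [0.5313, 0.3228, 0.2386]
eef_rot: [[-0.968, 0.25, -0.0], [0.25, 0.968, -0.0], [0.0, -0.001, -1.0]]
force: [0.0, -0.4, -4.6]
opening: 0.0357
gripper_force: 56.9
```

```bash
python3 - <<'E'
from h import *
from scipy.spatial.transform import Rotation as R
o=get_obs();print(o["t"],o["position"],o["force"],o["wrist_torque"],o["opening"],o["gripper_force"],o["joint_positions"].round(1))
a=camera("wrist"); s=camera("side")
b=cv2.resize(a,(440,330))[:,:,::-1].copy()
F=[.60265,.05162,np.radians(-10.85)]
cv2.imwrite("pics/w4.png",np.hstack([b,cv2.resize(s[60:230,180:340],(310,330))[:,:,::-1]]))
Rt=o["eef_rot"];p=pts(F,[[0,-.015,.240]])[0];print((Rt.T@(p-o["position"])*1e3).round(1), np.degrees(np.arctan2(Rt[1,0],Rt[0,0])), 90-10.85)
E
```

```text
7.05 [0.53129635 0.32276777 0.23857866] [ 0.01555462 -0.44256222 -4.59481843] [-0.01255047  0.01034945 -0.0357133 ] 0.03570187237829173 56.916319727897644 [24.5 25.5  4.1 68.7 -0.  39. ]
[-137.8 -259.7   -1.3] 165.53537293980597 79.15
```

View pics/w4.png

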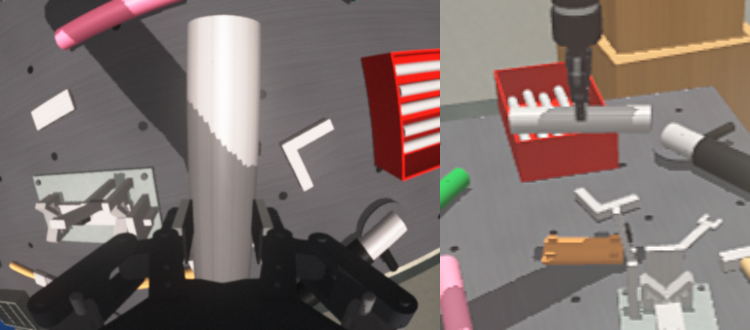

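The pipe is held level and near its middle (weight 4.6 N). Now transfer it above the fixture.

>>> {"name": "arm_command", "arguments": {"plan": [{"translation":[-7,-13,0],"dr":[0,0,4],"grip":10},{"translation":[-21,-39,0],"dr":[0,0,13],"grip":10},{"translation":[-37,-70,0],"dr":[0,0,23],"grip":10},{"translation":[-53,-100,0],"dr":[0,0,33],"grip":10},{"translation":[-69,-130,0],"dr":[0,0,43],"grip":10},{"translation":[-85,-160,0],"dr":[0,0,53],"grip":10},{"translation":[-101,-190,0],"dr":[0,0,63],"grip":10},{"translation":[-117,-220,0],"dr":[0,0,73],"grip":10},{"translation":[-130,-245,0],"dr":[0,0,81],"grip":10},{"translation":[-137,-258,0],"dr":[0,0,85],"grip":10},{"translation":[-138,-260,0],"dr":[0,0,86.4],"grip":10},{"translation":[-138,-260,0],"dr":[0,0,86.4],"grip":10}]}}

```text
t: 8.65
position: [0.5995, 0.0372, 0.2378]
eef_rot: [[0.188, 0.982, -0.002], [0.982, -0.188, 0.0], [0.0, -0.002, -1.0]]
force: [0.7, -0.8, -4.9]
opening: 0.0357
gripper_force: 56.9
```

```bash
python3 - <<'E'
from h import *
o=get_obs();p=o["position"];Rt=o["eef_rot"];print(o["t"],p,Rt.round(3),o["force"],o["opening"],o["joint_positions"].round(1))
ya=np.arctan2(Rt[1,0],Rt[0,0])
a=camera("wrist"); s=camera("side")
F=[.60265,.05162,np.radians(-10.85)]
C=np.array([[-75,-135,12],[75,-135,12],[75,135,12],[-75,135,12],[-30,110,102],[30,110,102],[-36,62.5,76],[36,62.5,76],[-36,-62.5,76],[36,-62.5,76],[0,110,76]])/1e3
b=cv2.resize(a,(440,330))[:,:,::-1].copy(); b=cv2.resize(a,(400,300))[:,:,::-1].copy()
k=400/560
for u in proj("wrist",pts(F,C)): cv2.circle(b,tuple(int(v) for v in u*k),2,(0,0,255),1)
sc=s[110:290,200:360][:,:,::-1]; sc=cv2.resize(sc,None,fx=2.5,fy=2.5,interpolation=cv2.INTER_CUBIC).copy()
for u in proj("side",pts(F,C)): cv2.circle(sc,tuple(int(v) for v in (u-[200,110])*2.5),2,(0,0,255),1)
b=cv2.copyMakeBorder(b,0,150,0,0,cv2.BORDER_CONSTANT)
cv2.imwrite("pics/w5.png",np.hstack([b,sc]))
E
```

```text
8.65 [0.59951505 0.03724882 0.23780669] [[ 0.188  0.982 -0.002]
 [ 0.982 -0.188  0.   ]
 [ 0.    -0.002 -1.   ]] [ 0.67416102 -0.8425608  -4.85076854] 0.03570173048103306 [-3.5 23.2  0.5 67.4  0.  97.3]
```

View pics/w5.png

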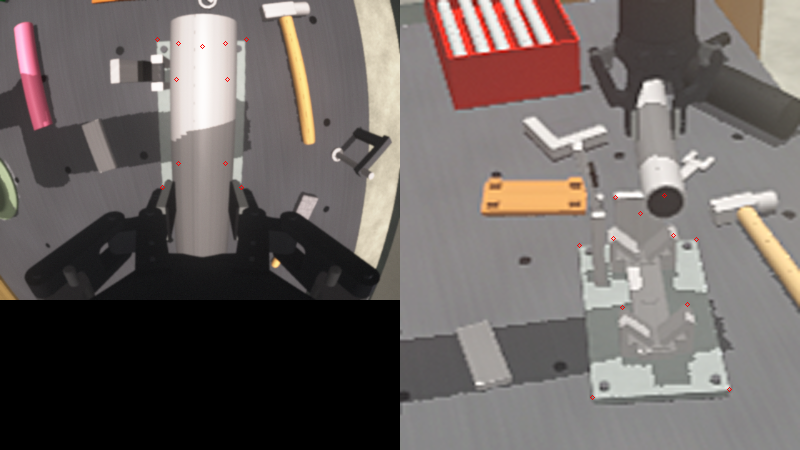

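The overlay dots fall on the plate corners (157,39) and (247,40) and on the V-blocks, so the fixture pose is right; the pipe lies over the Vs, clear of the clamp. Lower it close, then feel.

>>> {"name": "arm_command", "arguments": {"plan": [{"translation":[0,0,15],"dr":[0,0,0],"grip":10},{"translation":[0,0,50],"dr":[0,0,0],"grip":10},{"translation":[0,0,90],"dr":[0,0,0],"grip":10},{"translation":[0,0,125],"dr":[0,0,0],"grip":10},{"translation":[0,0,150],"dr":[0,0,0],"grip":10},{"translation":[0,0,162],"dr":[0,0,0],"grip":10},{"translation":[0,0,168],"dr":[0,0,0],"grip":10},{"translation":[0,0,168],"dr":[0,0,0],"grip":10}]}}

```text
t: 9.75
position: [0.6006, 0.037, 0.0712]
eef_rot: [[0.188, 0.982, 0.001], [0.982, -0.188, 0.0], [0.0, 0.001, -1.0]]
force: [0.7, 0.2, -5.0]
opening: 0.0356
gripper_force: 56.9
```

>>> {"name": "arm_command", "arguments": {"plan": [{"translation":[0,0,1.5],"dr":[0,0,0],"grip":10},{"translation":[0,0,3],"dr":[0,0,0],"grip":10},{"translation":[0,0,4.5],"dr":[0,0,0],"grip":10},{"translation":[0,0,6],"dr":[0,0,0],"grip":10},{"translation":[0,0,6],"dr":[0,0,0],"grip":10}]}}

```text
t: 10.38
position: [0.6001, 0.0368, 0.0647]
eef_rot: [[0.188, 0.982, -0.0], [0.982, -0.188, 0.0], [-0.0, -0.0, -1.0]]
force: [0.1, 0.5, -5.0]
opening: 0.0356
gripper_force: 56.9
```

>>> {"name": "arm_command", "arguments": {"plan": [{"translation":[0,0,1],"dr":[0,0,0],"grip":10},{"translation":[0,0,2],"dr":[0,0,0],"grip":10},{"translation":[0,0,3],"dr":[0,0,0],"grip":10},{"translation":[0,0,3],"dr":[0,0,0],"grip":10}]}}

```text
t: 10.88
position: [0.6001, 0.0368, 0.0618]
eef_rot: [[0.188, 0.982, -0.0], [0.982, -0.188, -0.0], [-0.0, -0.0, -1.0]]
force: [0.1, 0.6, -4.7]
opening: 0.0356
gripper_force: 56.9
```

>>> {"name": "arm_command", "arguments": {"plan": [{"translation":[0,0,0.7],"dr":[0,0,0],"grip":10},{"translation":[0,0,1.4],"dr":[0,0,0],"grip":10},{"translation":[0,0,2],"dr":[0,0,0],"grip":10},{"translation":[0,0,2],"dr":[0,0,0],"grip":10}]}}

```text
t: 11.38
position: [0.6002, 0.0368, 0.0598]
eef_rot: [[0.188, 0.982, -0.0], [0.982, -0.188, -0.0], [-0.0, -0.0, -1.0]]
force: [-0.8, 0.2, -4.9]
opening: 0.0356
gripper_force: 56.9
```

>>> {"name": "arm_command", "arguments": {"plan": [{"translation":[0,0,0.7],"dr":[0,0,0],"grip":10},{"translation":[0,0,1.4],"dr":[0,0,0],"grip":10},{"translation":[0,0,2],"dr":[0,0,0],"grip":10},{"translation":[0,0,2],"dr":[0,0,0],"grip":10}]}}

```text
t: 11.88
position: [0.6001, 0.0368, 0.0578]
eef_rot: [[0.188, 0.982, -0.0], [0.982, -0.188, 0.0], [-0.0, -0.0, -1.0]]
force: [-0.2, -0.1, -6.0]
opening: 0.0353
gripper_force: 56.9
```

>>> {"name": "arm_command", "arguments": {"plan": [{"translation":[0,0,0.7],"dr":[0,0,0],"grip":10},{"translation":[0,0,1.4],"dr":[0,0,0],"grip":10},{"translation":[0,0,2],"dr":[0,0,0],"grip":10},{"translation":[0,0,2],"dr":[0,0,0],"grip":10}]}}

```text
t: 12.38
position: [0.6002, 0.0368, 0.0558]
eef_rot: [[0.188, 0.982, -0.0], [0.982, -0.188, 0.0], [0.0, -0.0, -1.0]]
force: [-0.0, 0.2, -5.2]
opening: 0.0356
gripper_force: 56.9
```

>>> {"name": "arm_command", "arguments": {"plan": [{"translation":[0,0,0.7],"dr":[0,0,0],"grip":10},{"translation":[0,0,1.4],"dr":[0,0,0],"grip":10},{"translation":[0,0,2],"dr":[0,0,0],"grip":10},{"translation":[0,0,2],"dr":[0,0,0],"grip":10}]}}

```text
t: 12.88
position: [0.6002, 0.0368, 0.0543]
eef_rot: [[0.188, 0.982, 0.0], [0.982, -0.188, -0.0], [-0.0, 0.0, -1.0]]
force: [-3.0, -0.7, 0.0]
opening: 0.0357
gripper_force: 58.6
```

First contact, on the +x flank. Ease 1 mm toward −x and go on down.

>>> {"name": "arm_command", "arguments": {"plan": [{"translation":[0,-0.5,0],"dr":[0,0,0],"grip":10},{"translation":[0,-1.2,0.5],"dr":[0,0,0],"grip":10},{"translation":[0,-1.2,1],"dr":[0,0,0],"grip":10},{"translation":[0,-1.2,1],"dr":[0,0,0],"grip":10}]}}

```text
t: 13.38
position: [0.5991, 0.0372, 0.0531]
eef_rot: [[0.188, 0.982, 0.0], [0.982, -0.188, 0.0], [0.0, 0.0, -1.0]]
force: [-2.6, 0.2, 2.8]
opening: 0.0358
gripper_force: 59.0
```

>>> {"name": "arm_command", "arguments": {"plan": [{"translation":[0,-0.6,0],"dr":[0,0,0],"grip":10},{"translation":[0,-1.2,0.4],"dr":[0,0,0],"grip":10},{"translation":[0,-1.2,0.8],"dr":[0,0,0],"grip":10},{"translation":[0,-1.2,0.8],"dr":[0,0,0],"grip":10}]}}

```text
t: 13.88
position: [0.5984, 0.0373, 0.0524]
eef_rot: [[0.188, 0.982, 0.001], [0.982, -0.188, -0.0], [0.0, 0.001, -1.0]]
force: [0.1, -0.2, 2.6]
opening: 0.0354
gripper_force: 58.8
```

>>> {"name": "arm_command", "arguments": {"plan": [{"translation":[0,-0.2,0.4],"dr":[0,0,0],"grip":10},{"translation":[0,-0.2,0.8],"dr":[0,0,0],"grip":10},{"translation":[0,-0.2,0.8],"dr":[0,0,0],"grip":10}]}}

```text
t: 14.25
position: [0.5984, 0.0373, 0.0523]
eef_rot: [[0.188, 0.982, 0.002], [0.982, -0.188, -0.0], [0.0, 0.002, -1.0]]
force: [-2.6, 0.6, 7.9]
opening: 0.0357
gripper_force: 60.4
```

```bash
python3 - <<'E'
from h import *
o=get_obs();print(o["force"],o["wrist_torque"],o["position"])
E
```

```text
[-2.58130614  0.64748924  7.87950786] [0.12185662 0.38112639 0.13310348] [0.59838014 0.03729415 0.05232519]
```

It is seated: z is stuck at 52.3 mm with about 13 N of contact. Ease off a little and slide toward the stop (tool +x).

>>> {"name": "arm_command", "arguments": {"plan": [{"translation":[0,-0.3,-0.5],"dr":[0,0,0],"grip":10},{"translation":[1,-0.3,-0.5],"dr":[0,0,0],"grip":10},{"translation":[2.5,-0.3,-0.5],"dr":[0,0,0],"grip":10},{"translation":[4,-0.3,-0.5],"dr":[0,0,0],"grip":10},{"translation":[5.5,-0.3,-0.5],"dr":[0,0,0],"grip":10},{"translation":[7,-0.3,-0.5],"dr":[0,0,0],"grip":10},{"translation":[8,-0.3,-0.5],"dr":[0,0,0],"grip":10},{"translation":[8,-0.3,-0.5],"dr":[0,0,0],"grip":10}]}}

```text
t: 15.25
position: [0.5986, 0.0434, 0.0516]
eef_rot: [[0.189, 0.982, -0.001], [0.982, -0.189, -0.004], [-0.004, -0.0, -1.0]]
force: [-0.7, -6.2, 3.0]
opening: 0.0354
gripper_force: 59.4
```

>>> {"name": "arm_command", "arguments": {"plan": [{"translation":[1,0,0],"dr":[0,0,0],"grip":10},{"translation":[2,0,0],"dr":[0,0,0],"grip":10},{"translation":[2,0,0],"dr":[0,0,0],"grip":10}]}}

```text
t: 15.62
position: [0.5989, 0.0453, 0.0517]
eef_rot: [[0.189, 0.982, -0.001], [0.982, -0.189, -0.004], [-0.004, -0.0, -1.0]]
force: [-0.9, -6.9, 4.0]
opening: 0.0351
gripper_force: 59.4
```

>>> {"name": "arm_command", "arguments": {"plan": [{"translation":[1,0,-0.3],"dr":[0,0,0],"grip":10},{"translation":[2,0,-0.3],"dr":[0,0,0],"grip":10},{"translation":[3,0,-0.3],"dr":[0,0,0],"grip":10},{"translation":[3,0,-0.3],"dr":[0,0,0],"grip":10}]}}

```text
t: 16.12
position: [0.5991, 0.0474, 0.0518]
eef_rot: [[0.189, 0.982, -0.002], [0.982, -0.189, -0.006], [-0.006, -0.001, -1.0]]
force: [-1.7, -9.0, 2.7]
opening: 0.0354
gripper_force: 59.2
```

>>> {"name": "arm_command", "arguments": {"plan": [{"translation":[0.7,0,0],"dr":[0,0,0],"grip":10},{"translation":[1.4,0,0],"dr":[0,0,0],"grip":10},{"translation":[1.4,0,0],"dr":[0,0,0],"grip":10}]}}

```text
t: 16.5
position: [0.5992, 0.0473, 0.0517]
eef_rot: [[0.19, 0.982, -0.002], [0.982, -0.19, -0.009], [-0.009, -0.001, -1.0]]
force: [-2.2, -12.3, 4.4]
opening: 0.0355
gripper_force: 59.4
```

>>> {"name": "arm_command", "arguments": {"plan": [{"translation":[0.7,0,-0.3],"dr":[0,0,0],"grip":10},{"translation":[1.2,0,-0.3],"dr":[0,0,0],"grip":10},{"translation":[1.2,0,-0.3],"dr":[0,0,0],"grip":10}]}}

```text
t: 16.88
position: [0.5991, 0.0474, 0.0518]
eef_rot: [[0.191, 0.982, -0.003], [0.982, -0.191, -0.011], [-0.011, -0.001, -1.0]]
force: [-1.8, -15.4, 2.5]
opening: 0.0359
gripper_force: 59.0
```

```bash
python3 - <<'E'
from h import *
o=get_obs();print(o["force"],o["wrist_torque"],o["position"])
s=camera("scene")[205:265,225:315]
b=cv2.resize(s,(720,480),interpolation=cv2.INTER_CUBIC)[:,:,::-1].copy()
F=[.60265,.05162,np.radians(-10.85)]
cv2.imwrite("pics/s6.png",b)
E
```

```text
[ -1.83467987 -15.39637645   2.49157609] [-3.19077862  0.46370256  0.55434592] [0.59911904 0.04736223 0.05176499]
```

View pics/s6.png

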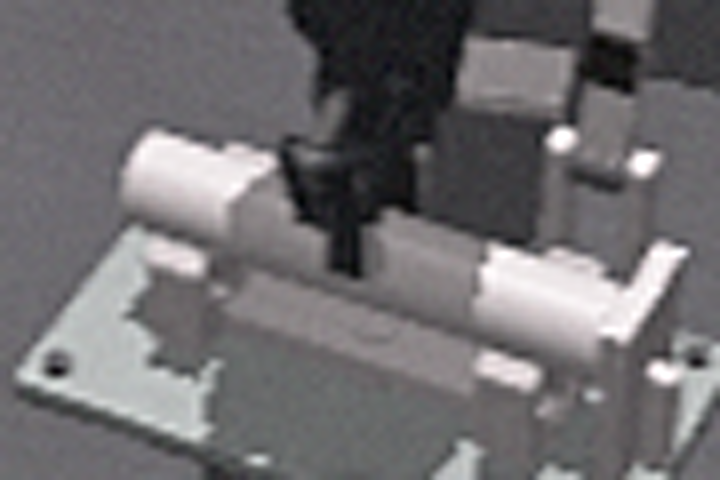

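Picture: the pipe lies in both Vs and its end butts on the stop at (610,310); the force rises with no motion. Ease the push, then release.

>>> {"name": "arm_command", "arguments": {"plan": [{"translation":[-1,0,0],"dr":[0,0,0],"grip":10},{"translation":[-2,0,0],"dr":[0,0,0],"grip":10},{"translation":[-2,0,0],"dr":[0,0,0],"grip":10}]}}

```text
t: 17.3
position: [0.5991, 0.0474, 0.0518]
eef_rot: [[0.19, 0.982, -0.002], [0.982, -0.19, -0.007], [-0.007, -0.001, -1.0]]
force: [-0.6, -10.6, 0.8]
opening: 0.0354
gripper_force: 58.7
```

>>> {"name": "arm_command", "arguments": {"plan": [{"translation":[0,0,0],"dr":[0,0,0],"grip":38},{"translation":[0,0,0],"dr":[0,0,0],"grip":45},{"translation":[0,0,0],"dr":[0,0,0],"grip":55},{"translation":[0,0,0],"dr":[0,0,0],"grip":70},{"translation":[0,0,0],"dr":[0,0,0],"grip":80},{"translation":[0,0,0],"dr":[0,0,0],"grip":80},{"translation":[0,0,0],"dr":[0,0,0],"grip":80}]}}

```text
t: 18.18
position: [0.6, 0.0508, 0.0524]
eef_rot: [[0.188, 0.982, 0.0], [0.982, -0.188, 0.0], [0.0, 0.0, -1.0]]
force: [1.1, -0.4, -0.7]
opening: 0.0799
gripper_force: 0.0
```

Released cleanly. Lift, close the fingers, and go behind the clamp.

>>> {"name": "arm_command", "arguments": {"plan": [{"translation":[0,0,-15],"dr":[0,0,0],"grip":80},{"translation":[0,0,-55],"dr":[0,0,0],"grip":80},{"translation":[0,0,-110],"dr":[0,0,0],"grip":60},{"translation":[0,0,-165],"dr":[0,0,0],"grip":30},{"translation":[0,0,-210],"dr":[0,0,0],"grip":0},{"translation":[5,-10,-225],"dr":[0,0,0],"grip":0},{"translation":[25,-40,-225],"dr":[0,0,0],"grip":0},{"translation":[50,-80,-225],"dr":[0,0,0],"grip":0},{"translation":[70,-110,-225],"dr":[0,0,0],"grip":0},{"translation":[76,-122,-220],"dr":[0,0,0],"grip":0},{"translation":[76,-122,-195],"dr":[0,0,0],"grip":0},{"translation":[76,-122,-160],"dr":[0,0,0],"grip":0},{"translation":[76,-122,-138],"dr":[0,0,0],"grip":0},{"translation":[76,-122,-134],"dr":[0,0,0],"grip":0},{"translation":[76,-122,-134],"dr":[0,0,0],"grip":0}]}}

```text
t: 20.05
position: [0.4946, 0.1481, 0.1865]
eef_rot: [[0.189, 0.982, -0.0], [0.982, -0.189, -0.0], [-0.0, -0.0, -1.0]]
force: [0.9, 0.3, 0.2]
opening: -0.0
gripper_force: 0.0
```

```bash
python3 - <<'E'
from h import *
F=[.60265,.05162,np.radians(-10.85)]
o=get_obs();p=o["position"];print(o["t"],o["force"],o["opening"]);print("fix",np.r_[(p[:2]-F[:2])@R2(F[2]),p[2]].round(4))
# clamp angle: compare scene tip (303.7,198.7) at start (top of arm end)
for th in np.arange(1.4,1.85,.05):
    X=pts(F,[[-.054+.1*np.cos(th),.075,.108+.1*np.sin(th)]]);print(round(th,2),proj("scene",X)[0].round(1),proj("side",X)[0].round(1))
# press path for corner r=90
for th in np.arange(1.5,-.01,-.15):
    c=np.array([-54+90*np.cos(th)-5*np.sin(th)-14.5,108+90*np.sin(th)+5*np.cos(th)]);print(round(th,2),c.round(1))
E
```

```text
20.05 [0.87757729 0.33451591 0.16748451] -4.994736088393614e-05
fix [-0.1243  0.0744  0.1865]
1.4 [299.3 205.8] [284.5 166.5]
1.45 [300.  204.8] [282.8 166.3]
1.5 [300.6 203.8] [281.  166.3]
1.55 [301.2 202.8] [279.2 166.3]
1.6 [301.9 201.9] [277.5 166.4]
1.65 [302.5 201.1] [275.7 166.6]
1.7 [303.1 200.3] [274.  166.8]
1.75 [303.7 199.7] [272.2 167.1]
1.8 [304.3 199.1] [270.5 167.5]
1.85 [304.8 198.5] [268.8 168. ]
1.5 [-67.1 198.1]
1.35 [-53.7 196.9]
1.2 [-40.5 193.7]
1.05 [-28.1 188.6]
0.9 [-16.5 181.6]
0.75 [ -6.1 173. ]
0.6 [  3.  162.9]
0.45 [ 10.4 151.6]
0.3 [ 16.  139.4]
0.15 [ 19.7 126.4]
0.0 [ 21.5 113. ]
```

>>> {"name": "arm_command", "arguments": {"plan": [{"translation":[0,8,0],"dr":[0,0,0],"grip":0},{"translation":[0,20,0],"dr":[0,0,0],"grip":0},{"translation":[0,28,0],"dr":[0,0,0],"grip":0},{"translation":[0,35,0],"dr":[0,0,0],"grip":0},{"translation":[0,42,0],"dr":[0,0,0],"grip":0},{"translation":[0,49,0],"dr":[0,0,0],"grip":0},{"translation":[0,56,0],"dr":[0,0,0],"grip":0},{"translation":[0,63,0],"dr":[0,0,0],"grip":0},{"translation":[0,65,0],"dr":[0,0,0],"grip":0}]}}

```text
t: 21.18
position: [0.5588, 0.136, 0.1863]
eef_rot: [[0.189, 0.982, 0.0], [0.982, -0.189, 0.0], [0.0, 0.0, -1.0]]
force: [-0.5, -0.1, 0.1]
opening: 0.0001
gripper_force: 0.0
```

>>> {"name": "arm_command", "arguments": {"plan": [{"translation":[0,6,0],"dr":[0,0,0],"grip":0},{"translation":[0,12,0],"dr":[0,0,0],"grip":0}]}}

```text
t: 21.42
position: [0.5704, 0.1339, 0.1864]
eef_rot: [[0.188, 0.982, 0.0], [0.982, -0.188, 0.0], [0.0, 0.0, -1.0]]
force: [-0.7, 0.1, 0.6]
opening: -0.0
gripper_force: 0.0
```

```bash
python3 - <<'E'
from h import *
F=[.60265,.05162,np.radians(-10.85)]
o=get_obs();p=o["position"];print("fix",np.r_[(p[:2]-F[:2])@R2(F[2]),p[2]].round(4))
for n in("side","scene"):
    a=cv2.cvtColor(camera(n),cv2.COLOR_RGB2GRAY).astype(int)
    z=cv2.cvtColor(cv2.imread(f"pics/{n}0.png"),cv2.COLOR_BGR2GRAY).astype(int)
    print(n,"tcp",proj(n,p[None])[0].round(),"hinge",proj(n,pts(F,[[-.054,.075,.108]]))[0].round())
    u0,v0=(262,158) if n=="side" else (284,188)
    print("start");print("\n".join(str(v)+" "+" ".join("%3d"%x for x in z[v,u0:u0+34]) for v in range(v0,v0+44,4)))
    print("now");print("\n".join(str(v)+" "+" ".join("%3d"%x for x in a[v,u0:u0+34]) for v in range(v0,v0+44,4)))
E
```

```text
fix [-0.0472  0.0747  0.1864]
side tcp [281. 173.] hinge [279. 195.]
start
158 136 134 134 134 134 134 135 137 136 136 137 137 137 136 136 135 136 136 136 136 137 137 138 138 140 138 137 137 137 137 136 136 134 134
162 134 136 135 135 136 135 132 136 139 148 186 205 227 245 243 241 240 240 243 238 196 131 136 138 138 138 138 138 137 138 138 138 136 135
166 237 239 240 239 238 234 241 241 233 231 193 115 127 132 135 138 139 138 136 134 133 138 139 137 135 138 138 136 135 136 137 137 135 137
170 129 132 134 136 136 135 126 120 122 126 142 135  95 118 144 141 138 137 137 137 136 136 138 139 137 135 134 136 139 137 136 136 137 136
174  86 118 142 139 137 137 136 136 139 141 139 144 147 133 118 128 138 133 130 129 130 129 130 132 135 138 136 135 136 136 136 135 134 135
178 237 237 237 236 237 237 237 238 243 223 156 134 151 133  68  75 215 251 241 239 239 238 238 239 240 244 225 159 130 134 136 138 139 137
182 213 213 213 214 214 214 214 214 214 218 206 162 137 147 120  49 104 195 221 215 214 213 214 213 214 218 199 147 134 138 138 138 138 139
186 133 133 133 134 134 133 133 133 133 133 1
[... 4488 characters left out ...]

212 244 193 121 133 138 137 138 137 136 137 138 148 111  60  29  23  23  28  23  25  29  73  70  60  61  59  58  61  59  94 109 111 108 107
216 181 165 146 148 142 137 137 134 137 138 141 110  60  60 110 126 121 111  58  30  66  72  58  60  61  62  59  57  90 112 104 111 106 103
220  85  55  57  57  55  60  57  59  59  60  69  72  57 100 124 121 122 120 123 109  81  53  62  62  63  59  55  58  95 108 110 110 109 106
224  46  61  62  61  60  61  59  61  58  96 108 106  76  79 102 123 125 123 125 101 118 141 127  90  56  56  51  97 113 105 107 107 113 107
228  57  59  60  56  62  59  60  61  72 101 108 102  86  66  51  48  46  41  63  97 106 100  88  71  56  52  94 109 106 106 109 106 105 106
```

```bash
python3 - <<'E'
from h import *
F=[.60265,.05162,np.radians(-10.85)]
print("s6 finger tip px 268,239.4")
for z in(.04,.05,.06,.07,.08): print(z,proj("scene",pts(F,[[.028,-.003,z]]))[0].round(1))
o=get_obs();p=o["position"]
for dz in(0,.01,.02,.03): print(dz,[proj(n,(p+[0,0,dz])[None])[0].round(1) for n in("side","scene")])
a=cv2.cvtColor(camera("side"),cv2.COLOR_RGB2GRAY)
print("\n".join(str(v)+" "+" ".join("%3d"%x for x in a[v,268:296]) for v in range(150,180)))
E
```

```text
s6 finger tip px 268,239.4
0.04 [267.5 249.3]
0.05 [267.5 247.1]
0.06 [267.6 244.9]
0.07 [267.6 242.7]
0.08 [267.6 240.5]
0 [array([281.2, 172.7]), array([300.2, 209. ])]
0.01 [array([281.1, 169.7]), array([300.3, 206.6])]
0.02 [array([281.1, 166.8]), array([300.5, 204.1])]
0.03 [array([281. , 163.8]), array([300.6, 201.6])]
150 107  64  60  64  64  65  65  64  64  63  63  61  84 102  83  63  63  65  65  64  62  60  62  60  58  75 123 145
151 137 105  63  62  65  62  62  62  63  65  65  64  63  62  60  62  64  64  62  59  62  68  68  62  75 122 145 139
152 141 136 104  65  65  71  76  67  61  62  65  63  60  64  62  61  65  64  61  69  94 120 120 105 125 143 140 138
153 138 141 135 115 105 129 139 113  81  63  62  63  65  63  74  76  61  59  73 124 149 144 143 142 138 138 137 137
154 138 138 138 140 141 140 140 145 125  71  58  86 107  84 122 139  80  55  98 137 142 139 138 137 135 134 136 136
155 138 137 137 137 137 138 138 141 122  70  54 127 166 123 110 147 106  50  96 134 139 136 136 136 135 135 135 136
156 136 136 134 135 136 137 137 141 119  64  53 116 154 112 107 155 121  49  
[... 2006 characters left out ...]
 136
174 138 138 142 143 140 140 136 124 112 127 141 135 135 136 136 134 135 136 140 142 140 137 136 135 135 135 133 134
175 138 138 137 137 140 148 131  69  44 107 141 138 135 134 134 134 134 134 135 137 137 135 134 134 136 136 134 135
176 138 139 132 133 139 141 128  84  50  90 131 140 136 135 134 133 134 134 134 135 136 134 134 134 136 137 136 134
177 139 140 140 141 142 140 146 118  52  73 121 142 136 135 135 133 134 134 135 136 135 136 135 134 137 138 137 135
178 138 138 139 140 141 140 154 132  51  60 117 145 139 136 136 135 135 136 136 137 137 137 137 135 135 137 138 137
179 135 136 137 131 131 140 144 118  53  49 108 144 140 137 135 136 135 135 136 136 136 139 138 136 137 138 138 137
```

The fingertips show about 25 mm above the reported TCP (side row 165 versus 173 projected), so they passed just over the clamp without touching it. Back off and come in 27 mm lower.

>>> {"name": "arm_command", "arguments": {"plan": [{"translation":[0,0,-20],"dr":[0,0,0],"grip":0},{"translation":[0,-15,-30],"dr":[0,0,0],"grip":0},{"translation":[0,-45,-30],"dr":[0,0,0],"grip":0},{"translation":[0,-70,-25],"dr":[0,0,0],"grip":0},{"translation":[0,-77,0],"dr":[0,0,0],"grip":0},{"translation":[0,-77,22],"dr":[0,0,0],"grip":0},{"translation":[0,-77,27],"dr":[0,0,0],"grip":0},{"translation":[0,-77,27],"dr":[0,0,0],"grip":0}]}}

```text
t: 22.58
position: [0.4941, 0.1484, 0.1596]
eef_rot: [[0.188, 0.982, -0.0], [0.982, -0.188, -0.0], [-0.0, -0.0, -1.0]]
force: [-0.4, -0.4, -0.4]
opening: -0.0001
gripper_force: 0.0
```

>>> {"name": "arm_command", "arguments": {"plan": [{"translation":[0,8,0],"dr":[0,0,0],"grip":0},{"translation":[0,18,0],"dr":[0,0,0],"grip":0},{"translation":[0,25,0],"dr":[0,0,0],"grip":0},{"translation":[0,32,0],"dr":[0,0,0],"grip":0},{"translation":[0,39,0],"dr":[0,0,0],"grip":0},{"translation":[0,45,0],"dr":[0,0,0],"grip":0}]}}

```text
t: 23.32
position: [0.5387, 0.1399, 0.1594]
eef_rot: [[0.188, 0.982, -0.001], [0.982, -0.188, 0.0], [-0.0, -0.001, -1.0]]
force: [-4.5, 0.7, 3.5]
opening: -0.0001
gripper_force: 2.0
```

Contact now (4.5 N). Follow the arc over.

>>> {"name": "arm_command", "arguments": {"plan": [{"translation":[0,7,-1],"dr":[0,0,0],"grip":0},{"translation":[0,14,-2],"dr":[0,0,0],"grip":0},{"translation":[0,22,-2],"dr":[0,0,0],"grip":0},{"translation":[0,30,-1],"dr":[0,0,0],"grip":0},{"translation":[0,38,0],"dr":[0,0,0],"grip":0},{"translation":[0,45,3],"dr":[0,0,0],"grip":0},{"translation":[0,52,6],"dr":[0,0,0],"grip":0}]}}

```text
t: 24.2
position: [0.5905, 0.1299, 0.1535]
eef_rot: [[0.188, 0.982, 0.001], [0.982, -0.188, -0.0], [0.0, 0.001, -1.0]]
force: [-4.0, 0.4, -0.2]
opening: 0.0001
gripper_force: 1.8
```

>>> {"name": "arm_command", "arguments": {"plan": [{"translation":[0,7,4],"dr":[0,0,0],"grip":0},{"translation":[0,14,9],"dr":[0,0,0],"grip":0},{"translation":[0,20,15],"dr":[0,0,0],"grip":0},{"translation":[0,25,21],"dr":[0,0,0],"grip":0},{"translation":[0,29,27],"dr":[0,0,0],"grip":0},{"translation":[0,33,34],"dr":[0,0,0],"grip":0}]}}

```text
t: 24.95
position: [0.6239, 0.1237, 0.1198]
eef_rot: [[0.189, 0.982, 0.003], [0.982, -0.189, -0.0], [0.0, 0.003, -1.0]]
force: [0.1, -0.2, 5.3]
opening: -0.0003
gripper_force: 1.9
```

>>> {"name": "arm_command", "arguments": {"plan": [{"translation":[0,3,6],"dr":[0,0,0],"grip":0},{"translation":[0,6,12],"dr":[0,0,0],"grip":0},{"translation":[0,9,18],"dr":[0,0,0],"grip":0},{"translation":[0,12,22],"dr":[0,0,0],"grip":0},{"translation":[0,15,25],"dr":[0,0,0],"grip":0}]}}

```text
t: 25.58
position: [0.6355, 0.121, 0.0933]
eef_rot: [[0.188, 0.982, -0.003], [0.982, -0.188, -0.0], [-0.001, -0.003, -1.0]]
force: [-2.8, 0.1, 3.2]
opening: -0.0001
gripper_force: 1.6
```

>>> {"name": "arm_command", "arguments": {"plan": [{"translation":[0,2,2],"dr":[0,0,0],"grip":0},{"translation":[0,4,4],"dr":[0,0,0],"grip":0},{"translation":[0,6,5.5],"dr":[0,0,0],"grip":0},{"translation":[0,6,5.5],"dr":[0,0,0],"grip":0}]}}

```text
t: 26.08
position: [0.6433, 0.1198, 0.0888]
eef_rot: [[0.189, 0.982, 0.001], [0.982, -0.189, -0.0], [-0.0, 0.001, -1.0]]
force: [0.4, -0.8, 0.2]
opening: 0.0001
gripper_force: 0.1
```

>>> {"name": "arm_command", "arguments": {"plan": [{"translation":[0,2,1],"dr":[0,0,0],"grip":0},{"translation":[0,2,2],"dr":[0,0,0],"grip":0},{"translation":[0,2,3],"dr":[0,0,0],"grip":0},{"translation":[0,2,3],"dr":[0,0,0],"grip":0}]}}

```text
t: 26.58
position: [0.6452, 0.1195, 0.086]
eef_rot: [[0.189, 0.982, 0.001], [0.982, -0.189, -0.0], [0.0, 0.001, -1.0]]
force: [-0.4, 0.9, 2.1]
opening: 0.0003
gripper_force: 1.2
```

>>> {"name": "arm_command", "arguments": {"plan": [{"translation":[0,0,1],"dr":[0,0,0],"grip":0},{"translation":[0,0,2],"dr":[0,0,0],"grip":0},{"translation":[0,0,2],"dr":[0,0,0],"grip":0}]}}

```text
t: 26.95
position: [0.6452, 0.1195, 0.084]
eef_rot: [[0.188, 0.982, 0.001], [0.982, -0.188, -0.0], [0.0, 0.001, -1.0]]
force: [0.7, -1.0, 2.8]
opening: 0.0002
gripper_force: 1.3
```

>>> {"name": "arm_command", "arguments": {"plan": [{"translation":[0,0,1],"dr":[0,0,0],"grip":0},{"translation":[0,0,2],"dr":[0,0,0],"grip":0},{"translation":[0,0,2],"dr":[0,0,0],"grip":0}]}}

```text
t: 27.32
position: [0.6452, 0.1195, 0.0819]
eef_rot: [[0.188, 0.982, 0.001], [0.982, -0.188, -0.0], [0.0, 0.001, -1.0]]
force: [2.4, 0.2, 3.0]
opening: 0.0
gripper_force: 1.4
```

>>> {"name": "arm_command", "arguments": {"plan": [{"translation":[0,0,0.7],"dr":[0,0,0],"grip":0},{"translation":[0,0,1.4],"dr":[0,0,0],"grip":0},{"translation":[0,0,1.4],"dr":[0,0,0],"grip":0}]}}

```text
t: 27.7
position: [0.6452, 0.1195, 0.0812]
eef_rot: [[0.188, 0.982, 0.001], [0.982, -0.188, -0.0], [0.0, 0.001, -1.0]]
force: [1.4, -1.2, 6.7]
opening: -0.0004
gripper_force: 3.2
```

>>> {"name": "arm_command", "arguments": {"plan": [{"translation":[0,0,0.5],"dr":[0,0,0],"grip":0},{"translation":[0,0,1],"dr":[0,0,0],"grip":0},{"translation":[0,0,1],"dr":[0,0,0],"grip":0}]}}

```text
t: 28.08
position: [0.6453, 0.1195, 0.081]
eef_rot: [[0.188, 0.982, 0.002], [0.982, -0.188, -0.0], [0.0, 0.002, -1.0]]
force: [0.5, -1.6, 10.1]
opening: 0.0001
gripper_force: 5.3
```

>>> {"name": "arm_command", "arguments": {"plan": [{"translation":[0,0,0.5],"dr":[0,0,0],"grip":0},{"translation":[0,0,0.7],"dr":[0,0,0],"grip":0},{"translation":[0,0,0.7],"dr":[0,0,0],"grip":0},{"translation":[0,0,0.7],"dr":[0,0,0],"grip":0}]}}

```text
t: 28.58
position: [0.6453, 0.1195, 0.0809]
eef_rot: [[0.188, 0.982, 0.002], [0.982, -0.188, -0.0], [0.0, 0.002, -1.0]]
force: [-2.0, 0.2, 13.4]
opening: -0.0
gripper_force: 6.9
```

Pressed with 13 N and stiff. Withdraw upward and check.

>>> {"name": "arm_command", "arguments": {"plan": [{"translation":[0,0,-4],"dr":[0,0,0],"grip":0},{"translation":[0,0,-15],"dr":[0,0,0],"grip":0},{"translation":[0,0,-50],"dr":[0,0,0],"grip":0},{"translation":[0,0,-100],"dr":[0,0,0],"grip":0},{"translation":[0,0,-140],"dr":[0,0,0],"grip":0},{"translation":[0,0,-160],"dr":[0,0,0],"grip":0},{"translation":[0,-40,-165],"dr":[0,0,0],"grip":0},{"translation":[0,-90,-165],"dr":[0,0,0],"grip":0},{"translation":[0,-140,-165],"dr":[0,0,0],"grip":0},{"translation":[0,-150,-165],"dr":[0,0,0],"grip":0},{"translation":[0,-150,-165],"dr":[0,0,0],"grip":0}]}}

```text
t: 29.95
position: [0.4974, 0.148, 0.2442]
eef_rot: [[0.188, 0.982, 0.001], [0.982, -0.188, 0.0], [0.0, 0.001, -1.0]]
force: [1.2, 0.2, -0.1]
opening: 0.0003
gripper_force: 0.0
```

```bash
python3 - <<'E'
from h import *
F=[.60265,.05162,np.radians(-10.85)]
o=get_obs();print(o["t"],o["position"],o["force"])
for n in("scene","side"):
    c=camera(n);a=cv2.cvtColor(c,cv2.COLOR_RGB2GRAY);cv2.imwrite(f"pics/end_{n}.png",c[:,:,::-1])
    print(n,"bar hinge->tip level",proj(n,pts(F,[[-.054,.075,.108],[.046,.075,.108],[.046,.064,.113],[.046,.086,.113]])).round(0).tolist(),
      "pipe ends",proj(n,pts(F,[[0,-.11,.0745],[0,.11,.0745]])).round(0).tolist())
a=cv2.cvtColor(cv2.imread("pics/end_side.png"),cv2.COLOR_BGR2GRAY)
print("\n".join(str(v)+" "+" ".join("%3d"%x for x in a[v,272:332:2]) for v in range(160,262,3)))
E
```

```text
29.95 [0.4973564  0.14797965 0.24422824] [ 1.18667898  0.15143317 -0.11291758]
scene bar hinge->tip level [[300.0, 226.0], [287.0, 245.0], [284.0, 243.0], [291.0, 245.0]] pipe ends [[243.0, 227.0], [303.0, 247.0]]
side bar hinge->tip level [[279.0, 195.0], [313.0, 193.0], [313.0, 194.0], [312.0, 189.0]] pipe ends [[304.0, 244.0], [296.0, 196.0]]
160 135 131 141 187 201 134 138 139 137 137 138 135 134 137 135 135 135 135 135 137 136 138 136 138 138 137 138 139 139 142
163 246 242 239 229 162 129 136 139 137 136 137 138 135 135 140 138 137 136 136 137 138 138 140 137 139 140 141 138 139 138
166 119 128 135 139 136 133 141 136 138 136 138 137 136 136 136 138 138 141 139 138 140 140 139 141 138 141 141 140 141 140
169 135 101  84 128 142 138 138 137 139 138 137 138 136 136 137 140 140 139 141 139 142 141 141 139 141 141 141 142 141 141
172 141 141 139 137 137 136 138  64  70 132 136 136 138 137 137 138 142 139 140 142 136 199 239 124 137 138 164 138 141 141
175 137 138 139 137 136 135 135 137 138 135 137 135 137 139 139 139 139 139 140 141 117 179 221 236 240 255 149 140 142 142
178 138 
[... 2763 characters left out ...]
 161 139 139  54  65  66  66  65  62 111 165 144 132 208 204 205 204 185 137 142
247 138 108 208 200 199 200 200 206 138 137 154 136 159  86  60  64  65  63  60 134 137 139 144 208 203 203 203 209 133 140
250 139 124 208 199 200 200 201 204 149 139 139 136 167 153 157 129 139 154 151 141 137 138 130 207 203 201 202 205 180 138
253 138 135 183 201 199 197 201 202 182 132 134 135 133 137 136 140 137 139 137 136 133 132 127 178 204 204 203 204 185 138
256 138 139 178 201 199 200 202 201 208 180 184 213 188 136 135 134 136 136 135 128 210 203 204 203 203 201 202 201 208 129
259 138 137 173 200 200 201 201 199 200 200 202 202 180 132 134 133 133 134 131 124 176 203 202 200 200 201 202 174 205 179
```

The clamp arm lies level over the pipe at side row 193, u 284–313, which matches the level prediction. The pipe's near end at (304,244) matches the butted pose. The robot touches nothing, so I'm handing in.

```bash
python3 -c "
from workcell import sign_off
print(sign_off())"
```

```text
the job is handed in; nothing more can be done
None
```

The pipe is seated in both V-blocks and butted against the stop, the clamp is pressed down on it with about 13 N, and the job was handed in at about 30 s of the 72 s allowed.

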